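Load the rivet press and hold its flap on the balance point

TASK

Take the slim brass stud out of the pocket tray, set it upright, foot down, in the die cup of the grey rivet press and let go of it. Then take the press flap by its cross handle, swing it up until it stands straight upright on its balance point, without letting it go over to the die side, and finish while holding it there by the handle so that a strap can be laid over the stud. Leave the other fittings in the tray and the wooden spool where they are.

Things in the scene. Friction and masses are not known exactly. Their poses are not given: they have to be found in the camera images.
- stud: the slim brass stud to be loaded: a round foot 14 mm in diameter and 8 mm tall, then a thinner round shank 10 mm in diameter up to 26 mm total height; 14 to 28 g. Origin at the centre of its underside, z up along the shank. It starts standing, foot down, in one of the tray's pockets, its shank above the tray.
- tray: light wooden pocket tray, fixed to the bench, 115 mm (its x) by 170 mm (its y), 18 mm high, with six round pockets 18 mm in diameter and 9 mm deep (floor 9 mm above the bench), at x = -30 and +30 mm by y = -56, 0 and +56 mm. Three of them hold a fitting. Origin at the centre of its underside.
- press: grey rivet press, fixed: base 100 mm (its x) by 235 mm (its y), two hinge cheeks at the middle up to 70 mm high, a steel die block 64 by 64 mm, 30 mm high, centred at y = -78 mm. The hinge runs along its x, above the origin. The flap starts open, lying on a rest towards +y. Origin on the underside, below the hinge.
- die_floor (a point): centre of the floor of the die cup, a round recess 18 mm in diameter and 8 mm deep with a 2 mm chamfer, in the top of the steel die block; the floor is 22 mm and the block's top 30 mm above the bench. The stud's foot fits it with 2 mm to spare all round.
- flap_hinge (a point): point on the hinge axis of the flap, at mid width, 60 mm above the bench; the axis runs along the press's x.
- flap (a joint): angle of the flap, rad: 0 lying open, level, towards the press's +y (where it starts); 1.571 (pi/2) standing straight upright, its balance point, centre of mass right over the hinge; 3.05 shut over the die. Nearly free of friction: it falls back or over as soon as it is let go off balance. It weighs 0.35 to 0.7 kg in all.
- crossbar (a point): cross handle at the flap's free end: round steel bar, 16 mm diameter, 190 mm long along the press's x, fixed to the flap, its axis 130 mm from the hinge axis. 62 mm stick out on each side of the 66 mm wide, 8 mm thick flap. This point: the bar's middle, 60 mm above the bench when open, 190 mm upright. It can turn between the pads of a gripper that stays pointing down.
- grip_near (a point): place to take the cross handle on its part sticking out at the press's -x side, on the bar's axis, 68 mm from its middle; it goes with the flap.
- grip_far (a point): the same place on the part sticking out at the press's +x side.
- button: bystander in the tray: brass fitting with a wide domed head 22 mm in diameter, 21 mm tall. Origin at the centre of its underside.
- sleeve: bystander in the tray: plain brass cylinder 14 mm in diameter, 18 mm tall, without a thinner shank. Origin at the centre of its underside.
- spool: bystander: wooden spool 42 mm in diameter and 50 mm tall, standing beyond the work. Origin at the centre of its underside.

How it is judged:
By the outcome, as a careful person would: the job done as asked, in the order asked, and still so for the second after the job is handed in, while the arm keeps its last pose, push and grip.
It also fails if it takes over 59 s, if anything falls off the work surface, if the arm or the gripper's body presses on something with over 40 N, if the wrist force passes 120 N, or if a joint passes its speed limit or range.

ROBOT

A 6-joint arm with a two-finger parallel gripper is mounted at the origin on the work surface. World frame = base frame: x ahead of the robot, y to its left, z up, the work surface at z = 0. Lengths are in m, angles in rad, forces in N, time in s.
With the tool pointing down it reaches from about 0.375 to 0.9 m from the base axis. Payload 3.1 kg.
Tool frame: the origin (TCP) lies at the centre of the arm's flange, where the gripper is bolted on; the fingertips stand robot.tip_extent ahead of it and the grasp point (between the pads) lies 164 mm ahead of it (robot.tip_extent is the distance from the TCP to the fingertips, in m); z points along the fingers, y is the line along which they close (so a half turn about z gives the same grasp; the last joint's range is limited). The gripper opens to 87 mm and grips with 3 to 60 N. Pads are 19 mm wide; open, the fingers measure 117 mm over their backs; the gripper's body (75 mm by 190 mm) begins 51 mm behind the grasp point.
Start: joints at [-1.492, 0.527, 1.433, -0, 1.181, -0.178], TCP at [0.159, -0.604, 0.405] pointing down, gripper open.
Joint ranges: [-3.08, 3.08], [-0.75, 2.2], [0.22, 2.44], [-1.43, 4.57], [0, 2.65], [-2.85, 2.85]. Speed limits (rad/s): [2.79, 2.79, 3.14, 3.14, 3.14, 3.14].

INTERFACE

Orientations are given as a unit quaternion [x, y, z, w].
In Python, from rig import get_obs, camera, hand_in, cut_out, robot gives the robot as it stands.
- The arm moves only by the tool step_arm, never from a script. Its argument "rows" is a list of rows, each a list of 6 numbers: the shift along the world's x, y, z in m, then the turn, a rotation vector about the world's x, y, z in degrees. A call has 1 to 12 rows; each row shifts and turns the commanded pose from where the row before left it; what a row does not reach is not made up. A row lasts 1/8 s, in which the tool goes at most 62.5 mm and 10.7 degrees, less where a joint would pass 70% of its speed; a pose out of reach is approached as far as the arm can. A call is refused whole if a number of a shift passes 0.0625 or a number of a turn 10.7, either way. A call with a gripper value outside its range is refused whole. "jaw" is the finger opening in m, from 0 to 0.087, set as the call begins (left out, the last holds). The fingers move at their own pace and stop on an object; "squeeze" is the grip in N (left out, the last holds). Time passes only in rows, so rows that do not move let the fingers close. It gives the time, the measured TCP pose, the force, the opening and the grip force at its end, in the units of the state.
- get_obs(): the state, without advancing time (a new reading comes with each control period).
- camera(name): name is "scene" or "top" or "wrist"; returns a dict with "pixels" (420x560x3 uint8, blue, green, red), "depth" (420x560 float32, m along the optical axis (not along the pixel's ray), 0 where there is no reading), "fov_y" (degrees; the focal length in pixels is half the picture's height over the tangent of half this angle, whatever the lens; pixels are square), "cx", "cy" (the principal point, pixels), "k1" (the pictures are not rectified: a ray, as slopes to the right and down, at radius r is drawn at 1 + k1 r^2 times it, then the intrinsics apply), "extrinsics" (4x4, takes a point from camera to world coordinates); the wrist camera has in their place "mount" (4x4, takes a point from camera to tool coordinates, whose origin is the TCP and whose axes are the flange's). Camera axes: x right, y up, looking along -z (the intrinsics and any distortion apply to the point x, -y, -z); pixel columns grow to the right and rows downward; lengths in m; the calibration is good to about 2 mm. A picture is of the moment at which its call begins: read the wrist's pose just before it.
- hand_in(): hands the job in; it is judged then, once.
Trained networks look in the newest picture that a camera, given by its name, has taken for a name from the list of things; names that differ only in an ending like _2 or _b are one class to them, and where a whole thing is asked for, a point or a joint stands for the part that bears it (a point fixed in the world has none). Each returns a list of dicts, best first, with "confidence" (0 to 1); they miss things now and then, are a little off and sometimes report something else, mostly with a low value. They report only what shows in the picture. A call takes as long as a camera call.
- cut_out(label, camera): "region" (420x560 bool, what is visible of it) and "extent" ([centre column, centre row, width, height] in pixels, round what is visible of it).
The state is a dict: "time": time; "q": joint angles; "joint_velocities": joint speeds; "joint_torque": joint torques, N m; "position": TCP position; "tool_rot": TCP orientation; "ft_force": force on the tool from outside, world axes, zero at the start; "moment": the same for the moment, N m; "grip_width": finger opening in m; "grip_force": force on a finger pad.
Only numpy, scipy, OpenCV 4.12 (cv2) and the standard library are available. Lean on these libraries where they do the work, as an engineer would, in place of code of your own. Each camera call takes 0.05 s, during which the arm holds its last target. There are 200 camera calls.

## Working session

There is one attempt and no reset: what is moved stays moved. The work goes in short steps, Python scripts to look and compute and a tool call to move; the robot and the scene stay as the last step left them, time stands still between calls to the robot, and variables do not carry over. Pictures are saved under pics/ and viewed, at most 10 in all, crops included, and the job is handed in when it is done.

Besides the shell and the picture viewer there is one more tool, called after "Emit:" as name([rows], argument=value, ...), one row to a line, values as JSON. step_arm: Moves the arm, as the interface text tells. Its arguments: {"type":"object","properties":{"rows":{"type":"array"},"jaw":{"type":"number"},"squeeze":{"type":"number"}},"required":["rows"]}

```bash
mkdir -p pics; cat > h.py <<'E'
import numpy as np, cv2
from scipy.spatial.transform import Rotation as R
from rig import get_obs, camera, hand_in, cut_out, robot
def pose(o):
    T=np.eye(4);T[:3,:3]=R.from_quat(o["tool_rot"]).as_matrix();T[:3,3]=o["position"];return T
def shot(name):
    o=get_obs();c=camera(name)
    c["E"]=c["extrinsics"] if "extrinsics" in c else pose(o)@c["mount"]
    c["E"]=np.array(c["E"]);c["f"]=210/np.tan(np.radians(c["fov_y"])/2);return c
def slopes(c,u,v):
    d=np.stack([(np.asarray(u,float)-c["cx"])/c["f"],(np.asarray(v,float)-c["cy"])/c["f"]],-1)
    s=d.copy()
    for _ in range(20): s=d/(1+c["k1"]*(s**2).sum(-1,keepdims=True))
    return s
def ray(c,u,v):
    s=slopes(c,u,v);d=np.stack([s[...,0],-s[...,1],-np.ones(s.shape[:-1])],-1)
    return c["E"][:3,3], d@c["E"][:3,:3].T
def pts(c,u,v):
    o,d=ray(c,u,v);z=c["depth"][np.asarray(v,int),np.asarray(u,int)]
    return o+d*z[...,None]
def onz(c,u,v,z):
    o,d=ray(c,u,v);return o+d*((z-o[2])/d[...,2])[...,None]
def proj(c,P):
    p=(np.asarray(P)-c["E"][:3,3])@c["E"][:3,:3]
    s=np.stack([p[...,0],-p[...,1]],-1)/-p[...,2:3]
    s=s*(1+c["k1"]*(s**2).sum(-1,keepdims=True))
    return s*c["f"]+[c["cx"],c["cy"]]
def tri(rays):
    A=np.zeros((3,3));b=np.zeros(3)
    for o,d in rays:
        d=d/np.linalg.norm(d);M=np.eye(3)-np.outer(d,d);A+=M;b+=M@o
    return np.linalg.solve(A,b)
E
python3 - <<'E'
from h import *
np.set_printoptions(precision=4,suppress=True)
print(robot, getattr(robot,'tip_extent',None)); print(get_obs())
for n in ["top","scene"]:
    c=shot(n);cv2.imwrite(f"pics/{n}0.png",c["pixels"]);print(n,c["fov_y"],c["k1"],c["E"])
    for l in ["stud","button","sleeve","tray","press","crossbar","flap","spool"]:
        for r in cut_out(l,n)[:3]:
            m=r["region"];v,u=np.nonzero(m);k=c["depth"][v,u]>0
            P=pts(c,u[k],v[k]) if k.any() else np.zeros((1,3))
            print(l,round(r["confidence"],2),np.round(r["extent"],1),np.median(P,0),P[:,2].max().round(3))
E
```

```text
<Robot object at 0x7f79bbb63e00> 0.1822
{'time': 0.0, 'q': array([-1.4915,  0.5285,  1.4339, -0.    ,  1.1814, -0.1785]), 'joint_velocities': array([-0.    ,  0.001 , -0.0001,  0.0007,  0.0002,  0.0014]), 'joint_torque': array([ -0.0012, -44.0045, -17.6592,   0.0631,   0.058 ,  -0.0002]), 'position': array([ 0.1594, -0.604 ,  0.4038]), 'tool_rot': array([ 0.9917,  0.1285,  0.0001, -0.0011]), 'ft_force': array([ 0.2536, -0.0584,  0.8668]), 'moment': array([0.0078, 0.0121, 0.0003]), 'grip_force': 0.0, 'grip_width': 0.08709605010208758}
top 43.31051046901998 -0.17301458149901525 [[-0.0076  0.9959 -0.0899  0.5004]
 [-1.     -0.0077 -0.0002  0.0298]
 [-0.0009  0.0899  0.996   1.1313]
 [ 0.      0.      0.      1.    ]]
button 0.53 [178.3 279.3   4.8   3. ] [0.4692 0.2438 0.0279] 0.031
tray 0.65 [204.4 260.4  89.4  76.1] [0.5131 0.1987 0.0175] 0.036
press 0.64 [385.5 226.8 128.7 100.3] [ 0.5475 -0.1842  0.0604] 0.077
crossbar 0.91 [367.1 220.4  86.5  87.6] [ 0.5664 -0.1341  0.0645] 0.077
flap 0.72 [366.4 217.5  85.5  89.2] [ 0.5672 -0.1341  0.0644] 0.077
spool 0.55 [282.1 141.9  17.4  19.9] [0.7481 0.0348 0.0486] 0.055
scene 56.020621763464376 -0.032895058378634844 [[-0.8301 -0.4005  0.3879  0.9177]
 [ 0.5574 -0.5793  0.5947  0.5401]
 [-0.0135  0.7099  0.7041  0.6877]
 [ 0.      0.      0.      1.    ]]
sleeve 0.62 [252.  180.1  79.2  64.4] [ 0.5672 -0.1377  0.0621] 0.073
sleeve 0.44 [340.6 246.7   7.1   7.4] [0.4997 0.1395 0.0257] 0.03
tray 0.81 [355.9 277.1  97.   77.4] [0.518  0.2095 0.0177] 0.037
press 0.83 [249.1 179.4  82.5  62.9] [ 0.5683 -0.1375  0.0617] 0.073
crossbar 0.7 [253.1 178.9  79.3  49.5] [ 0.5691 -0.1192  0.0648] 0.073
crossbar 0.37 [250.5 181.5  80.7  65.4] [ 0.5676 -0.1363  0.0623] 0.073
flap 0.77 [254.6 180.7  82.1  50.2] [ 0.5688 -0.1192  0.0648] 0.073
spool 0.64 [217.4 268.5  16.1  32.2] [0.7543 0.0441 0.0473] 0.053
```

```bash
python3 - <<'E'
import cv2,numpy as np
a=cv2.imread("pics/top0.png")[120:320,130:470]; b=cv2.imread("pics/scene0.png")[120:340,170:430]
a=cv2.resize(a,(800,470),interpolation=cv2.INTER_CUBIC)
cv2.imwrite("pics/topc.png",a);cv2.imwrite("pics/scenec.png",cv2.resize(b,(702,594),interpolation=cv2.INTER_CUBIC))
E
```

```text
(no output)
```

View pics/topc.png

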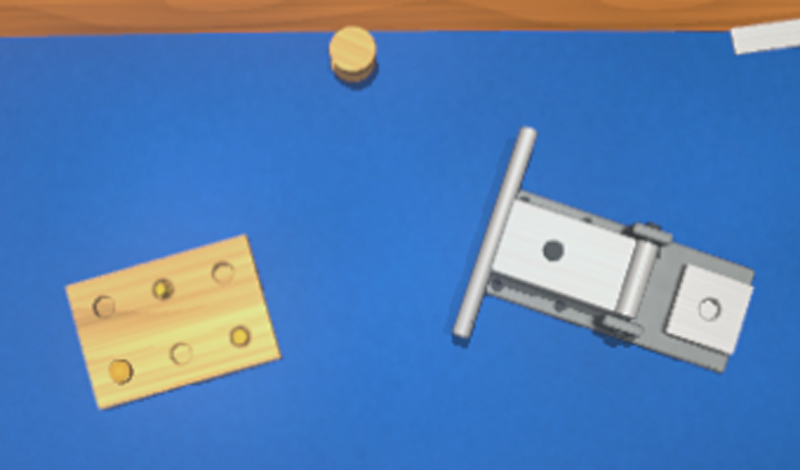

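View pics/scenec.png

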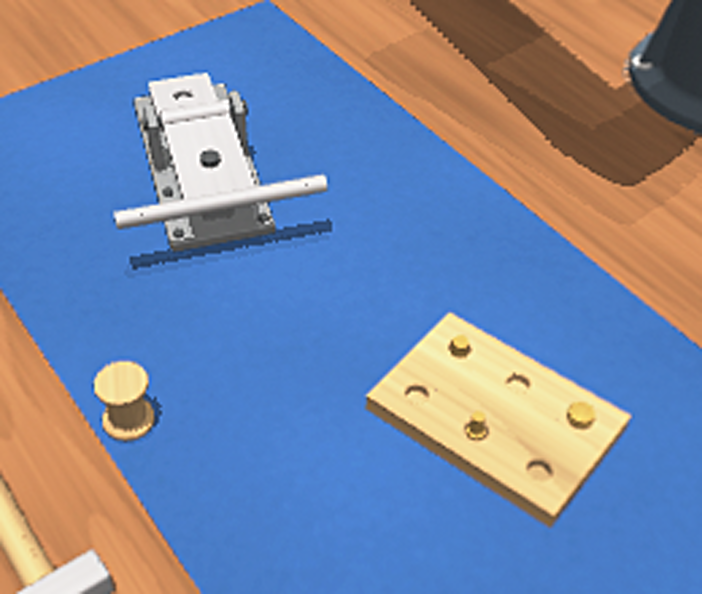

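The top crop shows the tray at lower left. The stud, a thin shank with a ring, is at crop (163,288), full-image pixel (199.3,242.5). The button is at (119,371) and the sleeve at (239,336). The die cup is at crop (709,309), and the bar ends are at (528,130) and (461,338). In the scene crop the stud is at (478,417), which confirms the thin shank, and the spool is well clear.

```bash
python3 - <<'E'
from h import *
np.set_printoptions(precision=4,suppress=True)
T=shot("top");S=shot("scene")
t=lambda x,y:(130+x*.425,120+y*.4255)
s=lambda x,y:(170+x*.3704,120+y*.3704)
print("stud",onz(T,*t(163,288),.035),onz(S,*s(478,412),.035),tri([ray(T,*t(163,288)),ray(S,*s(478,412))]))
print("die",onz(T,*t(709,309),.03))
a=onz(T,*t(528,130),.064);b=onz(T,*t(461,338),.064);print("bar",a,b,np.linalg.norm(a-b))
d=(a-b)/np.linalg.norm(a-b);print("yaw px",np.degrees(np.arctan2(d[1],d[0])))
a=onz(S,*s(118,218),.06);b=onz(S,*s(326,183),.06);print("bar",a,b,np.linalg.norm(a-b))
o=get_obs();print(pose(o));W=shot("wrist");print(W["mount"],W["fov_y"],W["k1"])
E
```

```text
stud [0.5409 0.204  0.035 ] [0.5371 0.2055 0.035 ] [0.5395 0.205  0.0366]
die [ 0.5179 -0.2829  0.03  ]
bar [ 0.675  -0.1176  0.064 ] [ 0.4952 -0.0564  0.064 ] 0.18994970358158642
yaw px -18.776031169509377
bar [ 0.6721 -0.1189  0.06  ] [ 0.4963 -0.0535  0.06  ] 0.18751836538600142
[[ 0.967   0.255   0.      0.1594]
 [ 0.255  -0.967   0.     -0.6043]
 [ 0.     -0.     -1.      0.4048]
 [ 0.      0.      0.      1.    ]]
[[ 0.0007  0.9608  0.2772  0.0756]
 [ 1.     -0.0003 -0.0017  0.0004]
 [-0.0015  0.2772 -0.9608  0.0205]
 [ 0.      0.      0.      1.    ]] 66.44494030412568 -0.061107818611337544
```

Emit:
step_arm([
  [0.045,0.04,-0.01,0,0,-4.3],
  [0.045,0.04,-0.01,0,0,-4.3],
  [0.045,0.04,-0.01,0,0,-4.3],
  [0.045,0.04,-0.01,0,0,-4.3],
  [0.045,0.04,-0.01,0,0,-4.3],
  [0.045,0.04,-0.01,0,0,-4.3],
  [0.045,0.04,-0.01,0,0,-4.3],
  [0.045,0.04,-0.01,0,0,-4.3],
  [0,0,0,0,0,0],
  [0,0,0,0,0,0],
], jaw=0.04)

```text
time: 2.3
position: [0.5193, -0.2843, 0.3247]
tool_rot: [0.985, -0.17, -0.0, 0.0]
ft_force: [-0.4, -0.0, 0.2]
grip_width: 0.04
grip_force: 0.0
```

```bash
python3 - <<'E'
from h import *
np.set_printoptions(precision=4,suppress=True)
o=get_obs();print(o["time"],o["q"],pose(o))
W=shot("wrist");cv2.imwrite("pics/w1.png",W["pixels"]);np.save("w1.npy",np.array([W],dtype=object))
print(proj(W,[[.518,-.283,.03]]))
E
```

```text
2.3 [-0.6893  0.5843  1.5916 -0.0007  0.9658  1.223 ] [[ 0.9424 -0.3346 -0.0004  0.5193]
 [-0.3346 -0.9424 -0.0004 -0.2843]
 [-0.0003  0.0005 -1.      0.3247]
 [ 0.      0.      0.      1.    ]]
[[281.893 207.824]]
```

View pics/w1.png

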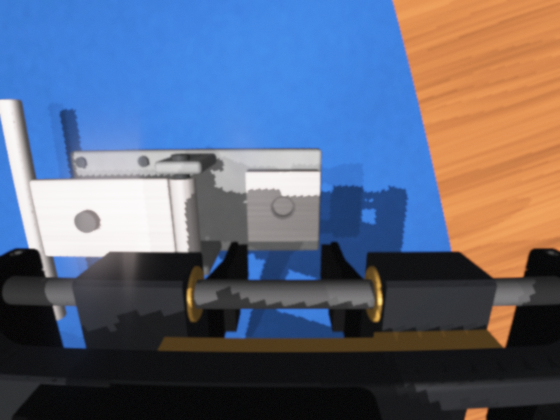

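The die cup's rim is centred near pixel (283,206). The block's edges run horizontally, so the yaw matches the press. I'll go on to the tray, taking a second die view on the way.

Emit:
step_arm([
  [-0.02,0.04,0.02,0,0,0],
  [-0.02,0.04,0.02,0,0,0],
  [0,0,0,0,0,0],
  [0,0,0,0,0,0],
])

```text
time: 2.85
position: [0.4792, -0.2059, 0.3654]
tool_rot: [0.985, -0.171, 0.001, 0.001]
ft_force: [-0.4, 0.3, 0.5]
grip_width: 0.0399
grip_force: 0.0
```

```bash
cat > die.py <<'E'
from h import *
np.set_printoptions(precision=4,suppress=True)
def block(W):
    V,U=np.mgrid[0:420,0:560];P=pts(W,U,V)
    m=(abs(P[...,2]-.03)<.005)&(np.hypot(P[...,0]-.518,P[...,1]+.283)<.055)&(W["depth"]>0)
    m=m.astype(np.uint8);n,l,s,c=cv2.connectedComponentsWithStats(m)
    k=1+np.argmax(s[1:,4]);m=l==k;q=P[m]
    r=cv2.minAreaRect((q[:,:2]*1000).astype(np.float32));print("block",r,"z",np.median(q[:,2]),m.sum())
def cup(W,c0,w=14):
    g=cv2.cvtColor(W["pixels"],cv2.COLOR_BGR2GRAY);x,y=map(int,np.round(c0))
    p=g[y-w:y+w+1,x-w:x+w+1];print(p[::2,::2])
    b=cv2.resize(p,None,fx=8,fy=8,interpolation=cv2.INTER_CUBIC);return b
E
python3 - <<'E'
from die import *
W1=np.load("w1.npy",allow_pickle=True)[0]
W2=shot("wrist");np.save("w2.npy",np.array([W2],dtype=object))
T=[]
for W in (W1,W2):
    block(W);c=proj(W,[.5179,-.2829,.03]);print(c);T.append(cup(W,c))
cv2.imwrite("pics/cups.png",np.hstack(T))
E
```

```text
block ((517.8343505859375, -283.54302978515625), (63.15740203857422, 64.87787628173828), 70.79048919677734) z 0.02956970505478801 4701
[281.8247 207.9622]
[[148 148 146 147 146 144 164 228 239 232 228 238 237 228 233]
 [148 148 145 144 141 136 132 152 169 155 158 192 175 154 182]
 [149 149 145 139 131 133 138 140 140 133 131 132 138 141 142]
 [149 151 141 126 136 145 145 145 144 143 139 128 132 141 143]
 [147 143 128 133 143 144 144 143 142 142 140 138 126 134 139]
 [144 135 123 143 148 147 146 146 145 145 145 144 130 125 136]
 [147 133 120 142 146 146 145 146 144 142 143 141 130 124 138]
 [149 135 112 128 144 144 144 143 142 140 141 138 122 122 138]
 [144 136 112 115 140 146 145 145 144 143 142 131 113 123 136]
 [149 144 123 105 118 137 140 142 141 138 126 106 116 135 142]
 [149 147 137 114  99 104 116 123 121 110 100 106 124 139 141]
 [144 144 142 129 115 105 100  98  98 102 112 123 135 138 139]
 [148 146 146 142 138 127 120 116 119 124 132 139 140 141 140]
 [144 144 144 142 143 141 139 137 140 141 140 141 139 140 137]
 [144 144 143 142 143 143 141 140 140 141 139 140 137 139 139]]
[... 400 characters left out ...]
5 245]
 [247 247 243 220 230 243 246 246 246 243 227 179 202 240 245]
 [246 245 236 229 245 245 246 245 245 245 243 201 181 231 243]
 [247 246 229 239 247 247 247 247 247 246 245 216 175 227 243]
 [248 247 228 238 247 247 246 246 246 246 244 202 172 227 244]
 [246 246 227 233 245 246 245 245 245 245 241 189 189 232 243]
 [248 248 237 221 244 246 246 246 246 245 230 171 215 241 245]
 [248 248 244 222 231 244 245 244 242 231 186 197 233 244 245]
 [246 246 245 239 221 227 230 219 202 183 200 229 242 244 244]
 [247 247 247 247 243 232 220 212 217 226 235 243 245 245 244]
 [247 247 246 246 246 245 244 241 242 244 244 244 244 243 243]
 [246 246 246 246 245 245 245 245 244 244 244 244 244 244 243]]
```

View pics/cups.png

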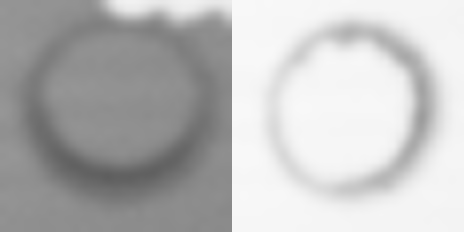

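The two crops show the die cup's rim. Its centre is about pixel (282.5,206.8) in view 1 and (344.8,131.9) in view 2.

```bash
python3 - <<'E'
from die import *
W1=np.load("w1.npy",allow_pickle=True)[0];W2=np.load("w2.npy",allow_pickle=True)[0]
r=[ray(W1,282.5,206.8),ray(W2,344.75,131.9)]
print(onz(W1,282.5,206.8,.03),onz(W2,344.75,131.9,.03),tri(r))
for y in(70.7-90,):
  a=np.radians(y);px=np.array([np.cos(a),np.sin(a)]);py=np.array([-px[1],px[0]])
  die=np.array([.518,-.2835]);h=die+py*.078;bar=h+py*.13;print("hinge",h,"bar",bar,"near",bar-.068*px,"far",bar+.068*px,py)
E
```

```text
[ 0.5187 -0.2838  0.03  ] [ 0.5188 -0.2836  0.03  ] [ 0.5187 -0.2837  0.0296]
hinge [ 0.5438 -0.2099] bar [ 0.5867 -0.0872] near [ 0.5226 -0.0647] far [ 0.6509 -0.1097] [0.3305 0.9438]
```

Emit:
step_arm([
  [0.01,0.05,-0.007,0,0,0],
  [0.01,0.05,-0.007,0,0,0],
  [0.01,0.05,-0.007,0,0,0],
  [0.01,0.05,-0.007,0,0,0],
  [0.01,0.05,-0.007,0,0,0],
  [0.01,0.05,-0.007,0,0,0],
  [0,0.05,0,0,0,0],
  [0,0.05,0,0,0,0],
  [0,0,0,0,0,0],
  [0,0,0,0,0,0],
])

```text
time: 4.15
position: [0.5401, 0.1948, 0.322]
tool_rot: [0.985, -0.171, -0.0, 0.0]
ft_force: [-0.8, 0.4, 1.0]
grip_width: 0.0403
grip_force: 0.0
```

```bash
python3 - <<'E'
from h import *
np.set_printoptions(precision=4,suppress=True)
W=shot("wrist");np.save("w3.npy",np.array([W],dtype=object));cv2.imwrite("pics/w3.png",W["pixels"])
o=get_obs();print(o["time"],o["position"],proj(W,[.5395,.205,.035]))
for l in ["stud","sleeve","button"]:
  for r in cut_out(l,"wrist")[:2]: print(l,r["confidence"],r["extent"])
E
```

```text
4.2 [0.54   0.1944 0.3222] [271.8207 212.7352]
stud 0.7 [270.1, 210.0, 12.7, 22.0]
sleeve 0.63 [354.2, 225.3, 14.6, 20.4]
```

View pics/w3.png

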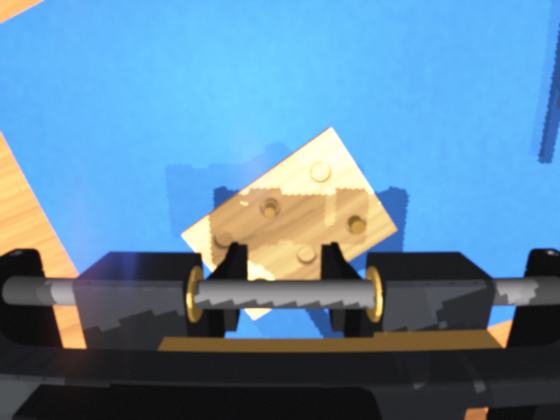

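The stud is at (270,209) with its shank showing, and the sleeve is at (356,225). I'll take a closer second view.

Emit:
step_arm([
  [-0.01,0.005,-0.035,0,0,0],
  [-0.01,0.005,-0.035,0,0,0],
  [0,0,0,0,0,0],
  [0,0,0,0,0,0],
])

```text
time: 4.85
position: [0.5205, 0.2052, 0.2537]
tool_rot: [0.985, -0.171, 0.001, -0.0]
ft_force: [-0.0, 0.3, -0.6]
grip_width: 0.0398
grip_force: 0.0
```

```bash
python3 - <<'E'
from h import *
np.set_printoptions(precision=4,suppress=True)
W3=np.load("w3.npy",allow_pickle=True)[0]
W=shot("wrist");np.save("w4.npy",np.array([W],dtype=object))
o=get_obs();print(o["time"],o["position"])
T=[]
for w in (W3,W):
  c=np.round(proj(w,[.5395,.205,.035])).astype(int);print(c)
  p=w["pixels"][c[1]-20:c[1]+21,c[0]-20:c[0]+21];T.append(cv2.resize(p,None,fx=9,fy=9,interpolation=cv2.INTER_CUBIC))
  V,U=np.mgrid[c[1]-20:c[1]+21,c[0]-20:c[0]+21];P=pts(w,U.ravel(),V.ravel());q=P[(P[:,2]>.029)&(P[:,2]<.045)]
  print(len(q),q.mean(0),(q.max(0)+q.min(0))/2,np.ptp(q,0))
for l in ["stud"]:
  for r in cut_out(l,"wrist")[:2]: print(l,r["confidence"],r["extent"])
cv2.imwrite("pics/studs.png",np.hstack(T))
E
```

```text
4.9 [0.5207 0.2053 0.2541]
[272 213]
109 [0.541  0.2072 0.0342] [0.5405 0.2075 0.0327] [0.0096 0.0094 0.0071]
[273 211]
197 [0.541  0.2073 0.0342] [0.5406 0.2075 0.0326] [0.0098 0.0096 0.0068]
stud 0.56 [270.9, 206.1, 19.5, 25.9]
```

View pics/studs.png

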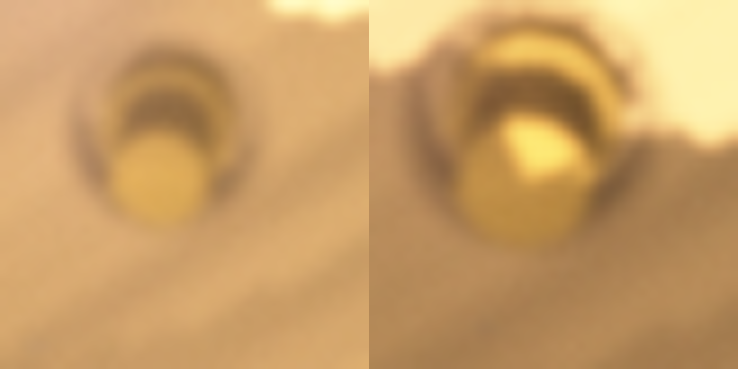

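The crops show the shank's top disc centred at (269.4,212.0) in the first view and (269.8,210.5) in the second.

```bash
python3 - <<'E'
from h import *
np.set_printoptions(precision=4,suppress=True)
A=np.load("w3.npy",allow_pickle=True)[0];B=np.load("w4.npy",allow_pickle=True)[0]
r=[ray(A,269.4,212.),ray(B,269.8,210.5)]
print(onz(A,269.4,212.,.035),onz(B,269.8,210.5,.035),tri(r))
print(get_obs()["position"], 210.5)
E
```

```text
[0.5408 0.2067 0.035 ] [0.5408 0.207  0.035 ] [0.5392 0.2077 0.0289]
[0.5207 0.2054 0.2543] 210.5
```

Emit:
step_arm([
  [0.02,0.0017,0,0,0,0],
  [0,0,0,0,0,0],
  [0,0,-0.02,0,0,0],
  [0,0,-0.02,0,0,0],
  [0,0,-0.008,0,0,0],
  [0,0,-0.0035,0,0,0],
  [0,0,0,0,0,0],
  [0,0,0,0,0,0],
])

```text
time: 5.95
position: [0.5396, 0.2074, 0.2019]
tool_rot: [0.985, -0.17, 0.001, -0.0]
ft_force: [-0.7, 0.7, -0.0]
grip_width: 0.0401
grip_force: 0.0
```

Emit:
step_arm([
  [0.001,0,0,0,0,0],
  [0,0,0,0,0,0],
  [0,0,0,0,0,0],
  [0,0,0,0,0,0],
  [0,0,0,0,0,0],
  [0,0,0,0,0,0],
  [0,0,0,0,0,0],
], jaw=0, squeeze=15)

```text
time: 6.82
position: [0.5404, 0.2074, 0.2012]
tool_rot: [0.985, -0.17, 0.0, -0.0]
ft_force: [-0.3, 1.1, -0.2]
grip_width: 0.0088
grip_force: 15.0
```

```bash
python3 -c "
from h import *
o=get_obs();print(o['position'],o['ft_force'],o['grip_width'],o['grip_force'])"
```

```text
[0.54037368 0.20739183 0.20123997] [-0.27969105  1.12172293 -0.17687049] 0.008815905137665222 14.999106377363205
```

Emit:
step_arm([
  [0,0,0.02,0,0,0],
  [0,0,0.04,0,0,0],
  [0,0,0.04,0,0,0],
  [-0.002,-0.045,0,0,0,0],
  [-0.002,-0.05,0,0,0,0],
  [-0.002,-0.05,0,0,0,0],
  [-0.002,-0.05,0,0,0,0],
  [-0.002,-0.05,0,0,0,0],
  [-0.002,-0.05,0,0,0,0],
  [-0.002,-0.05,0,0,0,0],
  [-0.002,-0.05,0,0,0,0],
  [-0.002,-0.05,0,0,0,0],
])

```text
time: 8.32
position: [0.522, -0.2392, 0.3012]
tool_rot: [0.985, -0.171, -0.0, -0.0]
ft_force: [0.1, -0.1, -0.2]
grip_width: 0.009
grip_force: 15.0
```

Emit:
step_arm([
  [-0.004,-0.046,0,0,0,0],
  [0,0,-0.02,0,0,0],
  [0,0,-0.02,0,0,0],
  [0,0,0,0,0,0],
  [0,0,0,0,0,0],
  [0,0,0,0,0,0],
])

```text
time: 9.07
position: [0.5188, -0.2836, 0.2622]
tool_rot: [0.985, -0.17, 0.001, 0.0]
ft_force: [0.6, 0.4, 0.0]
grip_width: 0.0086
grip_force: 15.0
```

```bash
python3 - <<'E'
from h import *
o=get_obs();print(o['position'],o['ft_force'],o['grip_width'],o['grip_force'])
S=shot("scene");np.save("s5.npy",np.array([S],dtype=object));p=o["position"]
b=proj(S,[p[0],p[1],p[2]-.192]);d=proj(S,[.5187,-.2837,.03]);print(b,d)
c=np.round(d).astype(int);x0,y0=c[0]-30,c[1]-45
cv2.imwrite("pics/s5.png",cv2.resize(S["pixels"][y0:y0+66,x0:x0+66],None,fx=9,fy=9,interpolation=cv2.INTER_CUBIC));print(x0,y0)
E
```

```text
[ 0.51875702 -0.28361982  0.26218843] [0.61836447 0.39511683 0.00905295] 0.0085681831653978 14.998597651720047
[235.7840165  142.88327184] [237.08155726 154.84547577]
207 110
```

View pics/s5.png

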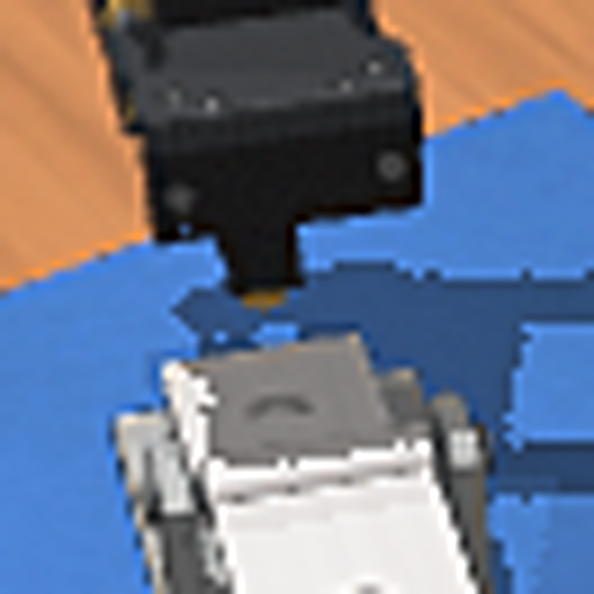

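The stud's foot is at crop (265,298), where projection puts it, and the cup is at (280,406) directly below. I'll lower it.

Emit:
step_arm([
  [0,0,-0.015,0,0,0],
  [0,0,-0.012,0,0,0],
  [0,0,-0.005,0,0,0],
  [0,0,-0.004,0,0,0],
  [0,0,-0.004,0,0,0],
  [0,0,-0.004,0,0,0],
  [0,0,0,0,0,0],
  [0,0,0,0,0,0],
])

```text
time: 10.12
position: [0.5184, -0.2836, 0.2174]
tool_rot: [0.985, -0.17, 0.0, 0.0]
ft_force: [0.3, -0.2, 0.4]
grip_width: 0.0087
grip_force: 15.0
```

Emit:
step_arm([
  [0,0,-0.0015,0,0,0],
  [0,0,0,0,0,0],
  [0,0,-0.001,0,0,0],
  [0,0,0,0,0,0],
  [0,0,0,0,0,0],
])

```text
time: 10.75
position: [0.5184, -0.2836, 0.2148]
tool_rot: [0.985, -0.17, 0.0, 0.0]
ft_force: [0.7, 0.5, 0.1]
grip_width: 0.0091
grip_force: 15.0
```

Emit:
step_arm([
  [0,0,-0.0007,0,0,0],
  [0,0,0,0,0,0],
  [0,0,0,0,0,0],
])

```text
time: 11.12
position: [0.5184, -0.2837, 0.2142]
tool_rot: [0.985, -0.17, 0.0, 0.0]
ft_force: [0.8, 0.0, 1.9]
grip_width: 0.0086
grip_force: 15.0
```

Contact is starting (1.9 N), so I'll release.

Emit:
step_arm([
  [0,0,0,0,0,0],
  [0,0,0,0,0,0],
  [0,0,0,0,0,0],
  [0,0,0,0,0,0],
], jaw=0.03)

```text
time: 11.62
position: [0.5184, -0.2836, 0.2139]
tool_rot: [0.985, -0.17, -0.0, -0.0]
ft_force: [-0.8, 0.9, -0.2]
grip_width: 0.0292
grip_force: 0.0
```

Emit:
step_arm([
  [0,0,0.015,0,0,0],
  [0,0,0.03,0,0,0],
  [0,0,0.04,0,0,0],
  [0,0,0.03,0,0,0],
  [0,0,0,0,0,0],
  [0,0,0,0,0,0],
])

```text
time: 12.38
position: [0.518, -0.2833, 0.3289]
tool_rot: [0.985, -0.17, -0.0, -0.0]
ft_force: [-0.2, -0.3, 0.4]
grip_width: 0.0297
grip_force: 0.0
```

```bash
python3 - <<'E'
from h import *
np.set_printoptions(precision=4,suppress=True)
o=get_obs();print(o["time"],o["position"],o["grip_width"])
W=shot("wrist");c=np.round(proj(W,[.5187,-.2837,.035])).astype(int)
V,U=np.mgrid[c[1]-35:c[1]+36,c[0]-35:c[0]+36];P=pts(W,U.ravel(),V.ravel())
q=P[(P[:,2]>.04)&(P[:,2]<.06)&(np.hypot(P[:,0]-.5187,P[:,1]+.2837)<.02)]
print(len(q),q.mean(0),q.min(0),q.max(0))
cv2.imwrite("pics/s6.png",cv2.resize(W["pixels"][c[1]-35:c[1]+36,c[0]-35:c[0]+36],None,fx=8,fy=8,interpolation=cv2.INTER_CUBIC))
E
```

```text
12.375 [ 0.518  -0.2833  0.3289] 0.029746022198152082
121 [ 0.5189 -0.2844  0.0467] [ 0.5134 -0.2889  0.0406] [ 0.5234 -0.2793  0.0488]
```

View pics/s6.png

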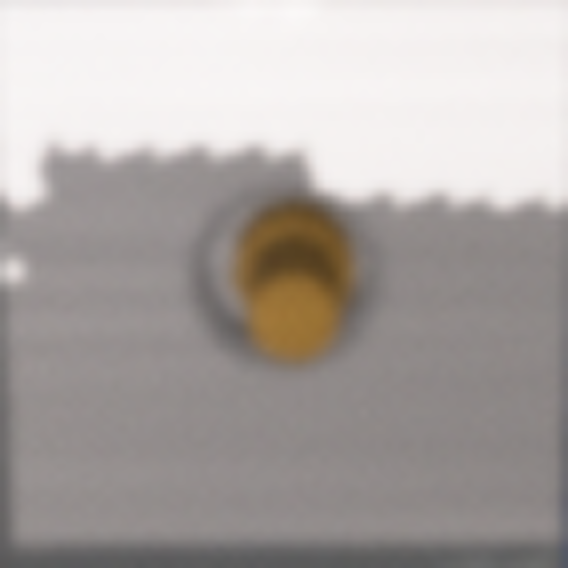

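The stud stands upright in the cup: its top disc is at (293,318), seated inside the rim, with the top at z≈0.0485. Next I'll measure the bar.

Emit:
step_arm([
  [0,0.044,0,0,0,0],
  [0,0.044,0,0,0,0],
  [0,0.044,0,0,0,0],
  [0,0.044,0,0,0,0],
  [0.005,0.042,0,0,0,0],
  [0,0,0,0,0,0],
  [0,0,0,0,0,0],
], jaw=0.06)

```text
time: 13.3
position: [0.5233, -0.0659, 0.3282]
tool_rot: [0.985, -0.17, -0.001, 0.0]
ft_force: [-0.2, -0.1, 0.2]
grip_width: 0.0599
grip_force: 0.0
```

```bash
cat > bar.py <<'E'
from h import *
np.set_printoptions(precision=4,suppress=True)
def bar(W,lo=.045,hi=.085):
    V,U=np.mgrid[0:420,0:560];P=pts(W,U,V).reshape(-1,3)
    px=np.array([.9438,-.3305]);py=np.array([.3305,.9438]);h=np.array([.5445,-.2101])
    a=(P[:,:2]-h)@px;b=(P[:,:2]-h)@py
    k=(abs(a)<.1)&(abs(a)>.04)&(b>.1)&(b<.16)&(P[:,2]>lo)&(P[:,2]<hi)&(W["depth"].ravel()>0)
    a,b,z=a[k],b[k],P[k,2]
    print(k.sum(),"a",a.min(),a.max(),"b",b.min(),b.max(),"zmax",np.percentile(z,95))
    for s in np.arange(-.1,.1,.01):
        m=(a>s)&(a<s+.01)
        if m.sum()>10: print(round(s+.005,3),np.percentile(b[m],[1,99]).mean().round(4),np.percentile(z[m],97).round(4),np.ptp(b[m]).round(4))
E
python3 - <<'E'
from bar import *
o=get_obs();print(o["time"],o["position"]);bar(shot("wrist"));bar(shot("top"));bar(shot("scene"))
E
```

```text
13.3 [ 0.5233 -0.0659  0.3282]
2888 a -0.09518761849060113 0.08770533273318967 b 0.12237294127288949 0.13833765021011074 zmax 0.06805279837256602
-0.095 0.1303 0.0682 0.0158
-0.085 0.1302 0.068 0.0157
-0.075 0.1302 0.0682 0.0155
-0.065 0.1301 0.0681 0.0154
-0.055 0.13 0.0682 0.0159
-0.045 0.1304 0.0682 0.0159
0.045 0.1301 0.0682 0.0152
0.055 0.1301 0.0683 0.0151
0.065 0.13 0.0683 0.0149
0.075 0.1299 0.0684 0.0147
0.085 0.1302 0.0682 0.0153
206 a 0.040385341595587 0.09511818883841454 b 0.12203530055538825 0.13795054178263608 zmax 0.06969996119198607
0.045 0.1302 0.0689 0.0157
0.055 0.1299 0.0706 0.0154
0.065 0.1301 0.0699 0.0159
0.075 0.1301 0.0706 0.0153
0.085 0.1301 0.069 0.0157
0.095 0.1298 0.0681 0.0153
300 a -0.09467768483417387 0.09389834641897592 b 0.12351286745951537 0.1403933739032462 zmax 0.06921651117162125
-0.095 0.1347 0.0692 0.0096
-0.085 0.132 0.0701 0.0144
-0.075 0.1334 0.0688 0.0125
-0.065 0.1337 0.0697 0.0144
-0.055 0.1329 0.0699 0.012
-0.045 0.1329 0.0696 0.0127
0.045 0.1339 0.0689 0.0109
0.055 0.1334 0.0691 0.0116
0.065 0.1324 0.0687 0.0133
0.075 0.1315 0.0687 0.0155
0.085 0.1325 0.0692 0.0123
0.095 0.1322 0.0688 0.0119
```

The bar matches the model: axis at z≈0.060, radius 0.130, and the yaw is right. I'll lower onto the near grip.

Emit:
step_arm([
  [0,0.001,-0.03,0,0,0],
  [0,0,-0.03,0,0,0],
  [0,0,-0.025,0,0,0],
  [0,0,-0.012,0,0,0],
  [0,0,-0.007,0,0,0],
  [0,0,0,0,0,0],
  [0,0,0,0,0,0],
])

```text
time: 14.32
position: [0.5237, -0.0648, 0.2258]
tool_rot: [0.985, -0.17, 0.001, 0.0]
ft_force: [-0.3, 0.9, -0.5]
grip_width: 0.0603
grip_force: 0.0
```

Emit:
step_arm([
  [0,0,0,0,0,0],
  [0,0,0,0,0,0],
  [0,0,0,0,0,0],
  [0,0,0,0,0,0],
  [0,0,0,0,0,0],
  [0,0,0,0,0,0],
], jaw=0, squeeze=35)

```text
time: 15.08
position: [0.5235, -0.0642, 0.225]
tool_rot: [0.985, -0.171, 0.0, -0.0]
ft_force: [1.0, 2.8, -0.5]
grip_width: 0.0149
grip_force: 35.0
```

```bash
python3 - <<'E'
from h import *
np.set_printoptions(precision=4,suppress=True)
o=get_obs();p=o["position"];print(o["time"],p,o["ft_force"],o["moment"],o["grip_width"])
py=np.array([.3305,.9438]);N=24;r=.13
# smooth profile theta 0..pi/2
s=np.linspace(0,1,N+1);th=np.pi/2*(3*s**2-2*s**3)
Q=np.c_[np.outer(r*(np.cos(th)-1),py),r*np.sin(th)]
print(np.round(np.diff(np.round(Q,4),axis=0),4).tolist())
print("end",p+Q[-1])
E
```

```text
15.075 [ 0.5235 -0.0642  0.225 ] [ 0.9545  2.8402 -0.5039] [ 0.4852 -0.1912  0.023 ] 0.01486970894525885
[[-0.0, -0.0, 0.001], [0.0, -0.0001, 0.003], [-0.0001, -0.0002, 0.0048], [-0.0002, -0.0005, 0.0063], [-0.0004, -0.0011, 0.0077], [-0.0006, -0.0018, 0.0088], [-0.0009, -0.0026, 0.0097], [-0.0013, -0.0037, 0.0102], [-0.0017, -0.0048, 0.0105], [-0.0021, -0.006, 0.0104], [-0.0025, -0.0071, 0.0101], [-0.0028, -0.008, 0.0094], [-0.0031, -0.0089, 0.0086], [-0.0033, -0.0095, 0.0075], [-0.0035, -0.0099, 0.0063], [-0.0034, -0.0099, 0.0051], [-0.0034, -0.0097, 0.0039], [-0.0032, -0.0091, 0.0028], [-0.0029, -0.0083, 0.0019], [-0.0026, -0.0073, 0.0011], [-0.0021, -0.0059, 0.0006], [-0.0015, -0.0045, 0.0002], [-0.001, -0.0028, 0.0001], [-0.0004, -0.001, 0.0]]
end [ 0.4805 -0.1869  0.355 ]
```

Emit:
step_arm([
  [0,0,0.001,0,0,0],
  [0,-0.0001,0.003,0,0,0],
  [-0.0001,-0.0002,0.0048,0,0,0],
  [-0.0002,-0.0005,0.0063,0,0,0],
  [-0.0004,-0.0011,0.0077,0,0,0],
  [-0.0006,-0.0018,0.0088,0,0,0],
])

```text
time: 15.82
position: [0.5222, -0.0677, 0.2566]
tool_rot: [0.985, -0.171, 0.0, -0.001]
ft_force: [2.9, 6.2, -5.1]
grip_width: 0.0149
grip_force: 35.0
```

Emit:
step_arm([
  [-0.0009,-0.0026,0.0097,0,0,0],
  [-0.0013,-0.0037,0.0102,0,0,0],
  [-0.0017,-0.0048,0.0105,0,0,0],
  [-0.0021,-0.006,0.0104,0,0,0],
  [-0.0025,-0.0071,0.0101,0,0,0],
  [0,0,0,0,0,0],
  [0,0,0,0,0,0],
])

```text
time: 16.7
position: [0.514, -0.0904, 0.3089]
tool_rot: [0.985, -0.172, 0.001, -0.003]
ft_force: [4.8, 13.2, 4.6]
grip_width: 0.0151
grip_force: 35.0
```

```bash
python3 - <<'E'
from bar import *
o=get_obs();p=o["position"];print(o["time"],p,o["ft_force"],o["moment"],o["grip_width"])
h=np.array([.5445,-.2101]);py=np.array([.3305,.9438]);b=(p[:2]-h)@py;z=p[2]-.164-.06
print(b,z,np.hypot(b,z),np.degrees(np.arctan2(z,b)))
E
```

```text
16.7 [ 0.514  -0.0904  0.3089] [ 4.7584 13.19    4.6438] [ 2.4355 -0.782   0.034 ] 0.015133977963329605
0.10287078285103421 0.08487574742584855 0.13336525209169392 39.52506753799183
```

```bash
cat > ang.py <<'E'
from h import *
np.set_printoptions(precision=4,suppress=True)
px=np.array([.9438,-.3305]);py=np.array([.3305,.9438]);h=np.array([.5445,-.2101])
def ang(names=("wrist","top","scene")):
    o=get_obs();p=o["position"];print("t",o["time"],"tool b,z",(p[:2]-h)@py,p[2]-.224,"F_b,F_z",o["ft_force"][:2]@py,o["ft_force"][2],o["grip_width"])
    for n in names:
        W=shot(n);V,U=np.mgrid[0:420,0:560];P=pts(W,U,V).reshape(-1,3)
        a=(P[:,:2]-h)@px;b=(P[:,:2]-h)@py;z=P[:,2]-.06
        k=(a>.038)&(a<.096)&(abs(np.hypot(b,z)-.130)<.014)&(z>.015)&(W["depth"].ravel()>0)
        if k.sum()<20: print(n,k.sum());continue
        # circle fit with r=8mm
        from scipy.optimize import least_squares
        f=lambda c:np.hypot(b[k]-c[0],z[k]-c[1])-.008
        s=least_squares(f,[b[k].mean(),z[k].mean()-.006],loss="soft_l1",f_scale=.001).x
        print(n,k.sum(),"bar",s,"r",np.hypot(*s),"deg",np.degrees(np.arctan2(s[1],s[0])))
E
python3 -c "
from ang import *
ang()"
```

```text
t 16.7 tool b,z 0.10287078285103421 0.08487574742584855 F_b,F_z 14.021426894843026 4.643750027655714 0.015133977963329605
wrist 1565 bar [0.1033 0.0784] r 0.12968425501399727 deg 37.21143427720832
top 242 bar [0.1029 0.0785] r 0.12945268502197166 deg 37.337813350604854
scene 180 bar [0.1033 0.0794] r 0.13028679549319294 deg 37.55209828189704
```

The cameras agree: the flap is at 37.3° and the bar has crept 6 mm down in the pads. I'll replan from here with that offset and a firmer grip.

```bash
python3 - <<'E'
import numpy as np
py=np.array([.3305,.9438]);s=np.linspace(0,1,12);th=np.radians(37.3+(72-37.3)*(1-(1-s)**1.5))
b=.13*np.cos(th);z=.13*np.sin(th)+.006
b[0],z[0]=.1015,.0838
Q=np.c_[np.outer(b,py),z]
print(np.round(np.diff(np.round(Q,4),axis=0),4).tolist())
E
```

```text
[[-0.0015, -0.0045, 0.0091], [-0.0023, -0.0066, 0.0071], [-0.0024, -0.0066, 0.0063], [-0.0023, -0.0067, 0.0054], [-0.0022, -0.0064, 0.0046], [-0.0022, -0.0062, 0.0038], [-0.002, -0.0058, 0.0031], [-0.0019, -0.0052, 0.0025], [-0.0015, -0.0045, 0.0019], [-0.0012, -0.0035, 0.0014], [-0.0007, -0.0019, 0.0006]]
```

Emit:
step_arm([
  [-0.0015,-0.0045,0.0091,0,0,0],
  [-0.0023,-0.0066,0.0071,0,0,0],
  [-0.0024,-0.0066,0.0063,0,0,0],
  [-0.0023,-0.0067,0.0054,0,0,0],
  [-0.0022,-0.0064,0.0046,0,0,0],
  [-0.0022,-0.0062,0.0038,0,0,0],
  [-0.002,-0.0058,0.0031,0,0,0],
  [-0.0019,-0.0052,0.0025,0,0,0],
  [-0.0015,-0.0045,0.0019,0,0,0],
  [-0.0012,-0.0035,0.0014,0,0,0],
  [-0.0007,-0.0019,0.0006,0,0,0],
  [0,0,0,0,0,0],
], squeeze=50)

```text
time: 18.35
position: [0.4934, -0.1488, 0.3558]
tool_rot: [0.985, -0.171, 0.001, -0.002]
ft_force: [2.3, 10.0, 13.3]
grip_width: 0.0145
grip_force: 50.0
```

```bash
python3 -c "
from ang import *
ang()"
```

```text
t 18.35 tool b,z 0.04101200756448814 0.1317787378598769 F_b,F_z 10.239627106706049 13.344887309154664 0.014531913141076686
wrist 1563 bar [0.0412 0.1226] r 0.1293676676798024 deg 71.42505518088416
top 270 bar [0.0412 0.1228] r 0.12958574312602214 deg 71.43894802690752
scene 172 bar [0.0407 0.1239] r 0.1304014751432254 deg 71.80679442375319
```

```bash
python3 - <<'E'
import numpy as np
py=np.array([.3305,.9438]);s=np.linspace(0,1,9);th=np.radians(71.6+(86.5-71.6)*(1-(1-s)**1.5))
b=.13*np.cos(th);z=.13*np.sin(th)+.0088
z-=.0022*(1-s)
Q=np.c_[np.outer(b,py),z]
print(np.round(np.diff(np.round(Q,4),axis=0),4).tolist())
E
```

```text
[[-0.002, -0.0055, 0.002], [-0.0018, -0.0052, 0.0017], [-0.0017, -0.0049, 0.0014], [-0.0016, -0.0044, 0.0011], [-0.0013, -0.0039, 0.0008], [-0.0012, -0.0033, 0.0007], [-0.0009, -0.0026, 0.0005], [-0.0005, -0.0014, 0.0004]]
```

Emit:
step_arm([
  [-0.002,-0.0055,0.002,0,0,0],
  [-0.0018,-0.0052,0.0017,0,0,0],
  [-0.0017,-0.0049,0.0014,0,0,0],
  [-0.0016,-0.0044,0.0011,0,0,0],
  [-0.0013,-0.0039,0.0008,0,0,0],
  [-0.0012,-0.0033,0.0007,0,0,0],
  [-0.0009,-0.0026,0.0005,0,0,0],
  [-0.0005,-0.0014,0.0004,0,0,0],
  [0,0,0,0,0,0],
])

```text
time: 19.62
position: [0.4821, -0.1808, 0.3631]
tool_rot: [0.985, -0.171, 0.0, -0.001]
ft_force: [1.2, 3.9, 5.9]
grip_width: 0.0149
grip_force: 50.0
```

```bash
python3 -c "
from ang import *
ang()"
```

```text
t 19.625 tool b,z 0.007032489708412019 0.1391058079783228 F_b,F_z 4.066694845435209 5.8610536869156125 0.014883023217270766
wrist 1581 bar [0.0069 0.1292] r 0.12934151309520922 deg 86.96066528494728
top 267 bar [0.0075 0.1293] r 0.12951122581264002 deg 86.67625899004621
scene 169 bar [0.0065 0.1306] r 0.13080530893200368 deg 87.15801491373196
```

Emit:
step_arm([
  [-0.0012,-0.0034,0.0003,0,0,0],
  [-0.0007,-0.002,0.0003,0,0,0],
  [-0.0004,-0.0011,0,0,0,0],
  [0,0,0,0,0,0],
  [0,0,0,0,0,0],
])

```text
time: 20.4
position: [0.4797, -0.1876, 0.3634]
tool_rot: [0.985, -0.171, -0.0, -0.001]
ft_force: [-0.3, 4.6, 7.4]
grip_width: 0.0145
grip_force: 50.0
```

```bash
python3 -c "
from ang import *
ang()"
```

```text
t 20.4 tool b,z -0.00018969905611151625 0.13939972606270593 F_b,F_z 4.194875672737879 7.442513337557394 0.014518604598204185
wrist 1561 bar [-0.0007  0.1293] r 0.12930742757877484 deg 90.29276406655309
top 268 bar [0.0001 0.1296] r 0.1295831401749056 deg 89.97070177382396
scene 168 bar [-0.0013  0.1308] r 0.1308091047369213 deg 90.55291347105977
```

Emit:
step_arm([
  [0.0002,0.0005,0,0,0,0],
  [0,0,0,0,0,0],
  [0,0,0,0,0,0],
  [0,0,0,0,0,0],
])

```text
time: 21.05
position: [0.4798, -0.1871, 0.3634]
tool_rot: [0.985, -0.171, -0.0, -0.001]
ft_force: [0.1, 4.6, 6.3]
grip_width: 0.0147
grip_force: 50.0
```

```bash
python3 - <<'E'
from ang import *
ang()
for n in("top","wrist"):
    W=shot(n);V,U=np.mgrid[0:420,0:560];P=pts(W,U.ravel(),V.ravel())
    q=P[(P[:,2]>.04)&(P[:,2]<.06)&(np.hypot(P[:,0]-.5187,P[:,1]+.2837)<.015)];print(n,len(q),q.mean(0) if len(q) else 0,q.max(0) if len(q) else 0)
E
```

```text
t 21.05 tool b,z 0.00031436460696049676 0.1394175246424609 F_b,F_z 4.337651678325704 6.305175857983582 0.01467686042384153
wrist 1563 bar [-0.0003  0.1293] r 0.12933816529407635 deg 90.11139656975341
top 269 bar [0.0004 0.1296] r 0.12962517777357987 deg 89.82382667918043
scene 165 bar [-0.0005  0.1307] r 0.1307443632393313 deg 90.22721814710219
top 0 0 0
wrist 109 [ 0.5187 -0.284   0.0469] [ 0.5228 -0.2798  0.0495]
```

The flap is at 90.0 ± 0.2°, firmly held, and the stud still stands in the cup.

```bash
python3 -c "
from rig import hand_in
print(hand_in())"
```

```text
the job is handed in; nothing more can be done
None
```

The stud stands upright in the die cup, and the flap is held by its cross handle at 90° (cameras agree within about 0.2°); the job was handed in at about 21 s of the 59 s allowed, and no verdict came back.

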